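# Rig the drain bridge over the staining tray

## Task

Draw the two steel bars with turned-down ends out of the covered black bin through the slot between its front lip and its cover, leaving the forceps in it, and lay them parallel across the short way of the white staining tray, about 60 mm apart centre to centre, flat on both long rims with their turned-down ends outside the rims. Then lift the steel slide rack by its handle out of the glass dish, keep it upright, and set it down gently on the two bars, its length across both of them, and let go. Disturb nothing else on the bench.

Things in the scene. Friction and masses are not known exactly. Their poses are not given: they have to be found in the camera images.
- bin: black plastic bin, fixed, 242 (its x) x 252 x 91 mm; origin: centre of its underside, z up; -x is the open front. Floor 3 mm, walls 4 mm; front lip 45 mm high, outer face at x = -121 mm. A clear fixed dust cover (underside 88 mm high) roofs it from x = -13.5 mm back. Two bars and forceps lie in it side by side along x, in any order, at y about -56, 0 and 56 mm
- bin_mouth (a point): middle of the bin's mouth (bin x = -65, y = 0, z = 88 mm), the only way out: open above and in front from the lip to the cover's edge, 103 mm long and 244 mm wide; its side cheeks rise from 45 mm at the lip to 88 mm at the cover
- bar_a: drain bar: flat steel bar 215 x 20 x 5 mm, both ends turned down as 4 mm thick lugs, 20 mm high in all, 0.13 to 0.23 kg; origin: its middle, at the level of the lugs' lower edge; x along it, z up; strip at z = 15 to 20 mm, lugs' inner faces at x = +-103.5 mm. It starts standing on its lugs on the bin's floor, front end 5 to 15 mm behind the lip, over half of it under the cover
- bar_b: the second drain bar, the same as bar_a
- forceps: long steel dressing forceps, 190 x 25 x 10 mm, lying in the bin; origin: under its middle; to be left there
- tray: white enamelled staining tray, fixed, 300 mm along its x, 196 mm over the rims along its y, 50 mm high; origin: centre of its underside. The two long rims (flat tops at z = 50 mm, y = +-86 to +-98 mm) carry the bars, which then lie along the tray's y
- dish: rectangular glass staining dish, fixed, open, 120 (its x) x 104 x 62 mm, walls and floor 4 mm; origin: centre of its underside; the slide rack stands in it with up to 6 mm play, lengthwise along x
- rack: steel slide rack with glass slides, 96 mm long (its x) x 84 mm wide x 32 mm high, with a bail handle over its middle, 95 mm high in all, 0.22 to 0.36 kg; origin: centre of its underside, z up; its underside is three flat rails along x
- rack_handle (a point): middle of the rack's handle: a level round bar 9 mm thick, 68 mm long, along the rack's x, 90.5 mm above the rack's underside
- petri: stack of three petri dishes, 92 mm wide, 36 mm high; bystander
- reagent: amber reagent bottle, 64 mm wide, 130 mm high; bystander
- beaker: glass beaker, 70 mm wide, 90 mm high; bystander
- timer: white bench timer 75 x 22 x 65 mm; bystander
- tipbox: box of pipette tips 122 x 86 x 64 mm; bystander
- marker: marker pen 130 mm long; bystander
Not all that is in view belongs to the job. Leave any orange look-alike of the bar_a alone.

How it is judged:
By the outcome, as a careful person would: the job done as asked, in the order asked, and still so for the second after the job is handed in, with the robot touching nothing.
It also fails if it takes over 72 s, if anything falls off the work surface, if the arm or the gripper's body presses on something with over 40 N, if the wrist force passes 120 N, or if a joint passes its speed limit or range.

## Robot

A 6-joint arm with a two-finger parallel gripper is mounted at the origin on the work surface. World frame = base frame: x ahead of the robot, y to its left, z up, the work surface at z = 0. Lengths are in m, angles in rad, forces in N, time in s.
With the tool pointing down it reaches from about 0.3 to 0.875 m from the base axis. Payload 6.4 kg.
Tool frame: the origin (TCP) lies midway between the tips of the shut fingers; the grasp point (between the pads) lies 19 mm behind it; z points along the fingers, y is the line along which they close (so a half turn about z gives the same grasp; the last joint's range is limited). The gripper opens to 85 mm and grips with 20 to 120 N. Pads are 22 mm wide; open, the fingers measure 114 mm over their backs; the gripper's body (76 mm by 85 mm) begins 54 mm behind the grasp point. The pads swing forward as they close: fully open they stand 13 mm farther back than shut.
Start: joints at [1.064, 0.181, 1.607, -0, 1.354, -0.206], TCP at [0.17, 0.549, 0.231] pointing down, gripper open.
Joint ranges: [-2.99, 2.99], [-0.89, 2.07], [0.3, 2.58], [-1.14, 4.28], [0, 2.63], [-3.12, 3.12]. Speed limits (rad/s): [2.57, 2.57, 3.01, 3.14, 3.14, 3.14].

## Interface

Orientations are given as a unit quaternion [w, x, y, z].
In Python, from bench import sensors, vision, ctrl gives the robot as it stands.
- The arm moves only by the tool carry_out, never from a script. Its argument "deltas" is text: rows parted by semicolons, each of 7 numbers parted by spaces: the shift along the tool's x, y, z in mm, then the turn, a rotation vector about the tool's x, y, z in rad, then the closure, from 0 (fully open) to 1 (shut). In form: tx ty tz ax ay az claw; .... A call has 1 to 12 rows; each row is the pose to reach, as a shift and turn from the pose commanded when the call began, along the tool's axes at that moment; what a row does not reach only later rows make up. A row lasts 1/8 s, in which the tool goes at most 62.5 mm and 10.7 degrees, less where a joint would pass 70% of its speed; a pose out of reach is approached as far as the arm can. A call with a gripper value outside its range is refused whole. The fingers move at their own pace and stop on an object; the grip force is fixed at half the most. Time passes only in rows, so rows that repeat a pose let the fingers close. It gives the time, the measured TCP pose, the force, the opening and the grip force at its end, in the units of the state.
- sensors.get_obs(): the state, without advancing time (a new reading comes with each control period).
- vision.camera(name): name is "scene" or "top"; returns the picture (420x560x3 uint8, blue, green, red); there is no depth.
- vision.camera_model(name): a dict with "K" (3x3 intrinsics, pixels), "extrinsics" (4x4, takes a point from world to camera coordinates). Camera axes: x right, y down, z forward; pixel columns grow to the right and rows downward; lengths in m; the calibration is good to about 2 mm. A picture is of the moment at which its call begins. camera_model takes no time and is no camera call.
- ctrl.hand_in(): hands the job in; it is judged then, once.
The state is a dict: "time_s": time; "q": joint angles; "dq": joint speeds; "joint_efforts": joint torques, N m; "eef_pos": TCP position; "eef_rot": TCP orientation; "wrist_force": force on the tool from outside, world axes, zero at the start; "torque": the same for the moment, N m; "opening": opening from 0.0 (shut) to 1.0 (fully open); "grasp_force": force on a finger pad.
Only numpy, scipy, OpenCV 4.12 (cv2) and the standard library are available. Lean on these libraries where they do the work, as an engineer would, in place of code of your own. Each camera call takes 0.05 s, during which the arm holds its last target. There are 200 camera calls.

## Working session

There is one attempt and no reset: what is moved stays moved. The work goes in short steps, Python scripts to look and compute and a tool call to move; the robot and the scene stay as the last step left them, time stands still between calls to the robot, and variables do not carry over. Pictures are saved under pics/ and viewed, at most 10 in all, crops included, and the job is handed in when it is done.

Besides the shell and the picture viewer there is one more tool, called as name(argument=value, ...), one argument or row to a line, values as JSON. carry_out: Moves the arm, as the interface text tells. Its arguments: {"type":"object","properties":{"deltas":{"type":"string"}},"required":["deltas"]}

```bash
mkdir -p pics; ls; python3 - <<'E'
from bench import sensors,vision
import cv2,numpy as np
print(sensors.get_obs())
for n in("scene","top"):
    im=vision.camera(n); cv2.imwrite(f"pics/{n}0.png",cv2.resize(im,(800,600),interpolation=cv2.INTER_CUBIC))
    np.save(f"{n}0.npy",im)
    m=vision.camera_model(n);print(n,np.round(m["K"],1).tolist(),np.round(m["extrinsics"],4).tolist())
E
```

```text
pics
{'time_s': 0.0, 'q': array([ 1.06371186e+00,  1.81551400e-01,  1.60801913e+00, -2.32467367e-05,
        1.35377071e+00, -2.06283440e-01]), 'dq': array([ 7.82754893e-04,  4.48324872e-04,  7.04941201e-04,  9.58209919e-04,
        6.72169515e-04, -3.77440822e-05]), 'joint_efforts': array([ 3.24807807e-06, -4.44875729e+01, -3.51327002e+01, -4.13223352e-04,
        9.12368327e-03,  1.58577177e-05]), 'eef_pos': array([0.17007177, 0.54869557, 0.23037294]), 'eef_rot': array([-2.94641900e-04,  1.49831594e-01,  9.88711145e-01, -8.23228159e-04]), 'wrist_force': array([ 0.62877183, -0.62825184,  0.39496195]), 'torque': array([0.04043516, 0.00810489, 0.05699066]), 'grasp_force': 0.0, 'opening': 1.0001984016105228}
scene [[434.1, 0.0, 278.7], [0.0, 434.1, 201.8], [0.0, 0.0, 1.0]] [[0.838, 0.5457, -0.0013, -0.3726], [0.4208, -0.6477, -0.6351, -0.1955], [-0.3474, 0.5316, -0.7724, 1.4563], [0.0, 0.0, 0.0, 1.0]]
top [[428.4, 0.0, 282.4], [0.0, 428.4, 215.0], [0.0, 0.0, 1.0]] [[0.0091, -0.9999, 0.0056, -0.0858], [-0.9962, -0.0096, -0.0871, 0.5202], [0.0872, -0.0047, -0.9962, 1.1892], [0.0, 0.0, 0.0, 1.0]]
```

View pics/top0.png

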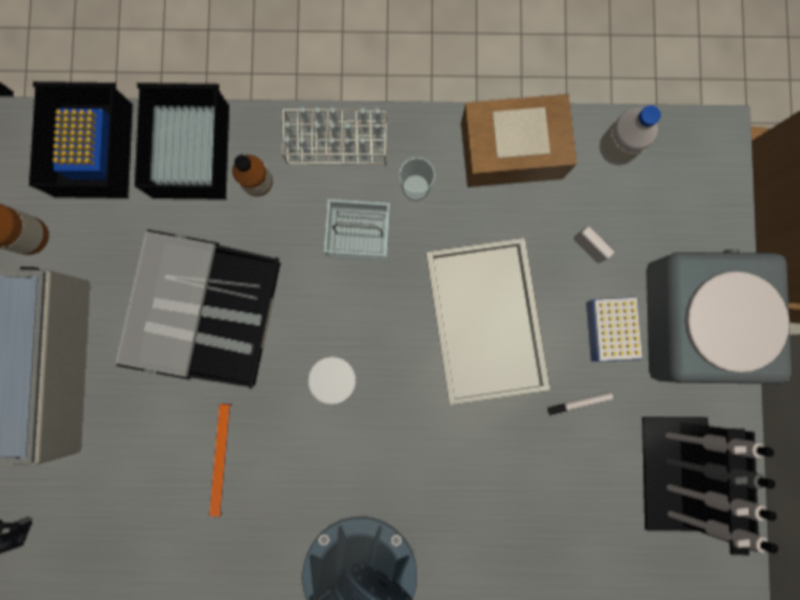

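View pics/scene0.png

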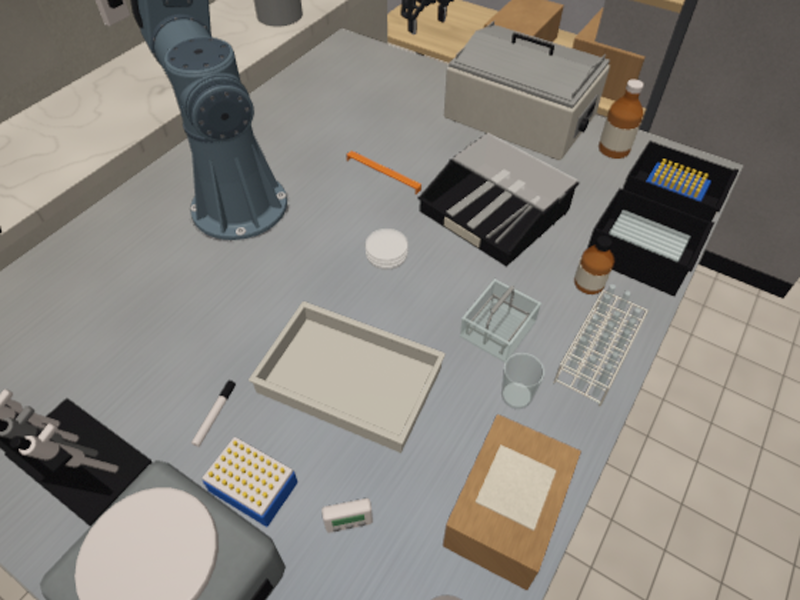

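The top view has two grey steel bars in the bin at about (207,311) and (198,337), with the forceps at (212,287). Outside the bin, at (220,460), is the orange look-alike, which I leave alone. The dish and rack are at (358,228) and the tray at (488,320). The bars could be confused with the forceps, the orange strip at (220,460) or the marker at (580,403). I choose the two grey flat strips in the bin and check them in one close crop.

```bash
python3 - <<'E'
import cv2,numpy as np
t=np.load("top0.npy")
# crop bin+dish: cols 80-280, rows 130-280
cv2.imwrite("pics/c1.png",cv2.resize(t[135:275,78:278],(800,560),interpolation=cv2.INTER_CUBIC))
cv2.imwrite("pics/c2.png",cv2.resize(t[130:285,220:390],(658,600),interpolation=cv2.INTER_CUBIC))
E
```

```text
(no output)
```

View pics/c1.png

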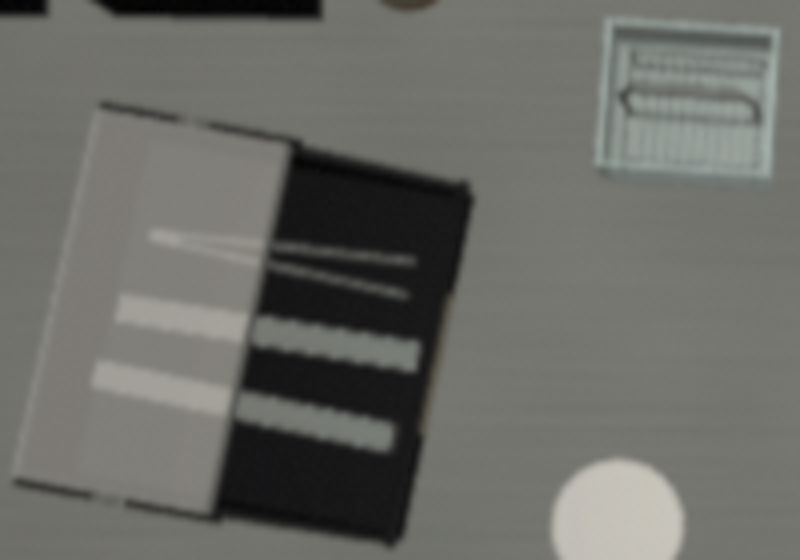

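View pics/c2.png

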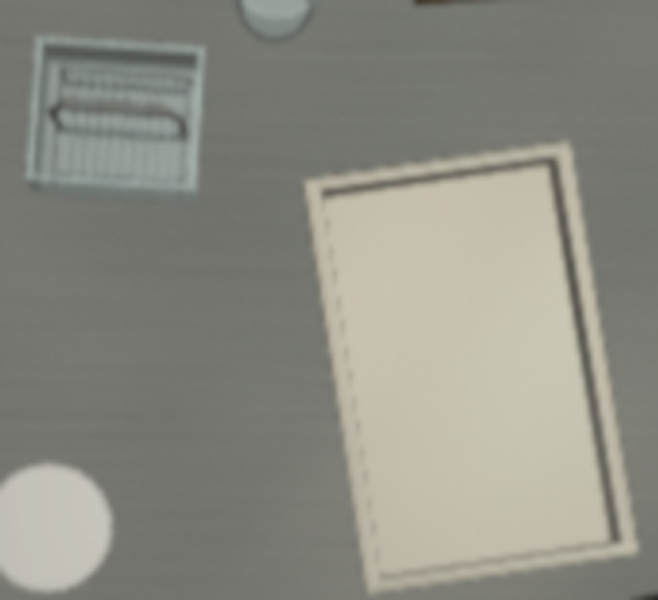

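The crop shows the strips' front ends at c1 (418,356) and (395,437) and the forceps' V above them. The bin lip corners are at (472,195) and (395,545). The tray corners in c2 are at (305,182), (570,143), (638,550) and (370,593).

```bash
cat > h.py <<'E'
import numpy as np,cv2
from bench import vision
from scipy.optimize import least_squares
from scipy.spatial.transform import Rotation as R
CM={n:vision.camera_model(n) for n in("top","scene")}
def proj(P,n="top"):
    m=CM[n];E=np.array(m["extrinsics"]);c=np.atleast_2d(P)@E[:3,:3].T+E[:3,3];p=c@np.array(m["K"]).T
    return p[:,:2]/p[:,2:]
def world(x,y,yaw,L):
    L=np.atleast_2d(L).astype(float);c,s=np.cos(yaw),np.sin(yaw)
    return np.c_[x+c*L[:,0]-s*L[:,1],y+s*L[:,0]+c*L[:,1],L[:,2]]
def fit(L,px,x0,n="top"):
    r=least_squares(lambda p:(proj(world(*p,np.array(L)/1000),n)-px).ravel(),x0)
    return r.x,np.sqrt(np.mean(r.fun**2))
def c1(p): return (np.array(p)+.5)/4-.5+[78,135]
def c2(p): return (np.array(p)+.5)/3.871-.5+[220,130]
def s8(p): return (np.array(p)+.5)/1.42857-.5
E
python3 - <<'E'
from h import *
f={}
f['bin']=fit([[-121,126,45],[-121,-126,45],[121,126,91],[121,-126,91],[-13.5,126,91],[-13.5,-126,91]][:6],c1([(472,192),(395,545),(100,103),(15,483),(300,143),(217,520)]),[.45,.4,1.4])
f['b1']=fit([[-107.5,0,23],[107.5,0,23]],c1([(419,356),(117,308)]),[.45,.4,1.4])
f['b2']=fit([[-107.5,0,23],[107.5,0,23]],c1([(395,437),(93,374)]),[.45,.4,1.4])
f['tray']=fit([[-150,98,50],[150,98,50],[150,-98,50],[-150,-98,50]],c2([(370,593),(305,182),(570,143),(638,550)]),[.5,-.2,.1])
f['dish']=fit([[-60,52,62],[60,52,62],[60,-52,62],[-60,-52,62]],c2([(205,45),(195,192),(27,187),(37,37)])[[3,0,1,2]],[.6,.1,-1.5])
f['petri']=fit([[0,0,36]],c2([(50,527)]),[.4,.1,0])
for k,(p,e) in f.items(): print(k,np.round(p,4),round(e,2))
def cur(i):
    b=f['bin'][0];return world(0,0,-b[2],[[f[i][0][0]-b[0],f[i][0][1]-b[1],0]])
print(cur('b1'),cur('b2'))
imgs={n:cv2.resize(np.load(n+"0.npy"),None,fx=2.,fy=2.,interpolation=cv2.INTER_CUBIC) for n in CM}
def dr(L,p,closed=True,col=(0,0,255)):
    out={}
    for n in CM:
        q=(proj(world(*p,np.array(L)/1000),n)+.5)*4-1
        cv2.polylines(S[n],[np.round(q).astype(int)],closed,col,1)
S={n:cv2.resize(np.load(n+"0.npy"),None,fx=4,fy=4,interpolation=cv2.INTER_CUBIC) for n in CM}
box=lambda a,b,z:[[-a,-b,z],[a,-b,z],[a,b,z],[-a,b,z]]
d=f['dish'][0]
dr(box(60,52,62),d);dr([[-34,0,94.5],[34,0,94.5]],d,False,(0,255,255))
dr(box(150,98,50),f['tray'][0]);dr([[-121,126,45],[-121,-126,45]],f['bin'][0],False);dr(box(107.5,10,23),f['b1'][0]);dr(box(107.5,10,23),f['b2'][0])
sc=S['scene']
A=cv2.resize(sc[4*190:4*255,4*315:4*385],(420,390)); B=S['top'][4*130:4*190,4*220:4*280]
B=cv2.resize(B,(380,390)); 
C=cv2.resize(sc[4*90:4*190,4*285:4*410],(262,210)); D=cv2.resize(sc[4*205:4*320,4*170:4*315],(265,210)); E_=cv2.resize(S['top'][4*160:4*290,4*295:4*390],(273,210))
v=np.vstack([np.hstack([A,B]),np.hstack([C,D,E_])]);cv2.imwrite("pics/ov.png",v)
E
```

```text
bin [0.5086 0.3034 4.4551] 51.82
b1 [0.5097 0.3079 1.4228] 0.17
b2 [0.4577 0.3229 1.3757] 0.34
tray [ 0.4956 -0.2435  0.1595] 0.69
dish [ 0.6712  0.0114 -1.6094] 0.57
petri [0.3773 0.0558 0.    ] 0.0
[[-4.7241728e-03 -7.7056719e-05  0.0000000e+00]] [[-0.00596025 -0.05414867  0.        ]]
```

View pics/ov.png

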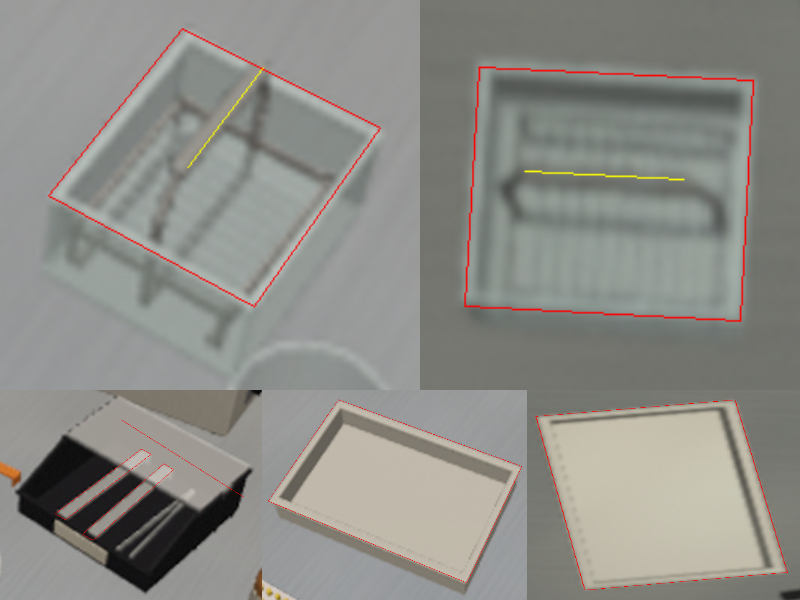

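```bash
cat >> h.py <<'E'
from bench import sensors
def go(x,y,z,yaw):
    """tool-frame shift (mm) and turn (rad) to TCP x,y,z, tool down with tool x at yaw"""
    o=sensors.get_obs();q=o["eef_rot"];R0=R.from_quat(q[[1,2,3,0]])
    X=np.array([np.cos(yaw),np.sin(yaw),0]);Z=np.array([0,0,-1.]);R1=R.from_matrix(np.c_[X,np.cross(Z,X),Z])
    t=R0.inv().apply(np.array([x,y,z])-o["eef_pos"])*1000
    print(round(float(o["time_s"]),2),"shift",t.round(1),"turn",(R0.inv()*R1).as_rotvec().round(3),"F",o["wrist_force"].round(1),"op",round(float(o["opening"]),3),"grip",round(float(o["grasp_force"]),1))
def pt(p,lx,ly=0): return world(*p,[[lx/1000,ly/1000,0]])[0,:2]
B1=[.5097,.3079,1.4228];B2=[.4577,.3229,1.3757];TR=[.4956,-.2435,.1595];RK=[.668,.0112,-1.6094]
E
python3 - <<'E'
from h import *
p,e=fit([[-121,-126,45],[-121,126,45],[121,-126,91],[121,126,91],[-13.5,-126,91],[-13.5,126,91]],c1([(472,192),(395,545),(100,103),(15,483),(300,143),(217,520)]),[.45,.33,1.4])
print(p,e)
for b in(B1,B2):
    for l in(-107.5,-60,0): print(l,world(0,0,-p[2],[[*(pt(b,l)-p[:2]),0]])*1000)
g=pt(B1,-62);print(g);go(*g,.15,B1[2])
E
```

```text
[0.50778566 0.30612375 1.38939133] 0.8194538999681635
-107.5 [[-105.347542     -5.15323604    0.        ]]
-60 [[-57.87404784  -3.56661945   0.        ]]
0 [[ 2.0924711  -1.56247219  0.        ]]
-107.5 [[-100.0249937    53.76221698    0.        ]]
-60 [[-52.52944563  53.11189907   0.        ]]
0 [[ 7.46493088 52.29044487  0.        ]]
[0.50055769 0.24657775]
0.1 shift [-405.2 -190.6   80.6] turn [-1.000e-03  1.000e-03  1.418e+00] F [ 0.2 -0.2 -0.6] op 1.004 grip 0.0
```

carry_out(
  deltas="-405 -190 80 0 0 1.418 0.58;-405 -190 80 0 0 1.418 0.58;-405 -190 80 0 0 1.418 0.58;-405 -190 80 0 0 1.418 0.58;-405 -190 80 0 0 1.418 0.58;-405 -190 80 0 0 1.418 0.58;-405 -190 80 0 0 1.418 0.58;-405 -190 80 0 0 1.418 0.58;-405 -190 80 0 0 1.418 0.58;-405 -190 80 0 0 1.418 0.58;-405 -190 80 0 0 1.418 0.58",
)

```text
time_s: 1.48
eef_pos: [0.5, 0.2488, 0.1515]
eef_rot: [-0.0, 0.756, 0.654, 0.0]
wrist_force: [0.9, -0.2, 0.2]
opening: 0.423
grasp_force: 0.0
```

```bash
python3 - <<'E'
from h import *
g=pt(B1,-65);go(*g,.006,B1[2])
E
```

```text
1.48 shift [ -5.1   0.8 145.5] turn [ 0.    -0.     0.003] F [ 0.9 -0.2  0.2] op 0.423 grip 0.0
```

carry_out(
  deltas="-5 1 40 0 0 0 0.58;-5 1 80 0 0 0 0.58;-5 1 110 0 0 0 0.58;-5 1 130 0 0 0 0.58;-5 1 140 0 0 0 0.58;-5 1 145 0 0 0 0.58;-5 1 145 0 0 0 0.58;-5 1 145 0 0 0 1;-5 1 145 0 0 0 1;-5 1 145 0 0 0 1;-5 1 145 0 0 0 1;-5 1 145 0 0 0 1",
)

```text
time_s: 2.98
eef_pos: [0.5018, 0.2429, 0.0073]
eef_rot: [0.0, 0.757, 0.653, 0.001]
wrist_force: [-1.6, -1.0, 6.0]
opening: 0.21
grasp_force: 58.7
```

carry_out(
  deltas="0 0 -6 0 0 0 1;0 0 -14 0 0 0 1;0 0 -24 0 0 0 1;0 0 -34 0 0 0 1;0 0 -44 0 0 0 1;0 0 -50 0 0 0 1;0 0 -50 0 0 0 1",
)

```text
time_s: 3.85
eef_pos: [0.5015, 0.2428, 0.0569]
eef_rot: [0.0, 0.757, 0.653, 0.001]
wrist_force: [0.1, -0.3, -1.8]
opening: 0.215
grasp_force: 58.7
```

```bash
python3 - <<'E'
from h import *
o=sensors.get_obs();print(o["torque"],o["wrist_force"],o["opening"])
for n in CM:
    im=vision.camera(n);np.save(n+"1.npy",im)
    c=im[60:190,270:420] if n=="scene" else im[135:275,78:228]
    cv2.imwrite(f"pics/l_{n}.png",cv2.resize(c,(400,380),interpolation=cv2.INTER_CUBIC))
cv2.imwrite("pics/lift1.png",np.hstack([cv2.imread(f"pics/l_{n}.png") for n in CM]))
go(*pt(B1,-65),.006,B1[2])
E
```

```text
[-0.09678755  0.02643048  0.02867314] [ 0.13798729 -0.32158769 -1.78524204] 0.21524420881810125
3.95 shift [ 0.9 -0.9 50.1] turn [-0.  0. -0.] F [-0.5  0.2 -1.8] op 0.211 grip 58.7
```

View pics/lift1.png

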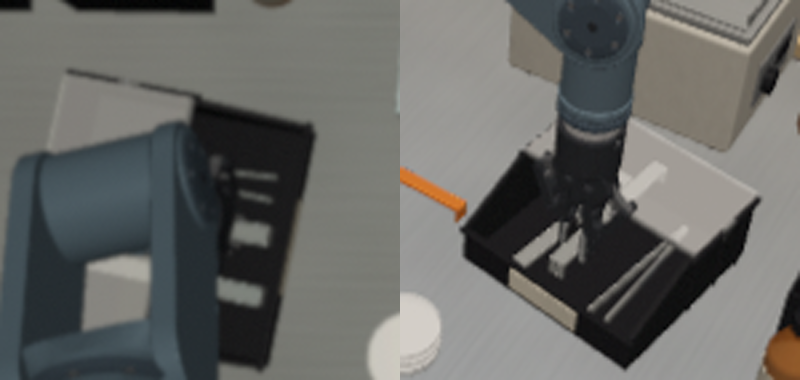

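```bash
python3 - <<'E'
from h import *
for z in(53,65,73,80,85): print(z,[proj(np.r_[pt(B1,l),z/1000],"scene").round(1)[0].tolist() for l in(-107.5,107.5)])
E
```

```text
53 [[327.3, 153.0], [366.5, 119.2]]
65 [[327.6, 150.2], [367.0, 116.4]]
73 [[327.8, 148.3], [367.4, 114.5]]
80 [[328.0, 146.6], [367.7, 112.8]]
85 [[328.2, 145.4], [368.0, 111.6]]
```

The picture shows the bar gripped and about level, with its front lug at about (555,268), above the lip, and its tail at (660,165) under the cover. I now draw it out.

carry_out(
  deltas="-8 0 -3 0 0 0 1;-22 0 -4 0 0 0 1;-42 0 -4 0 0 0 1;-67 0 -4 0 0 0 1;-92 0 -4 0 0 0 1;-117 0 -4 0 0 0 1;-137 0 -4 0 0 0 1;-150 0 -8 0 0 0 1;-160 0 -30 0 0 0 1;-170 0 -60 0 0 0 1;-175 0 -75 0 0 0 1;-175 0 -75 0 0 0 1",
)

```text
time_s: 5.45
eef_pos: [0.4762, 0.0691, 0.1324]
eef_rot: [0.001, 0.758, 0.653, 0.001]
wrist_force: [0.5, 0.2, -1.7]
opening: 0.212
grasp_force: 58.8
```

```bash
python3 - <<'E'
from h import *
yaw=TR[2]+np.pi/2
print(sensors.get_obs()["torque"])
go(*pt(TR,-30,-65),.11,yaw)
E
```

```text
[-0.06556131 -0.04206282  0.06354431]
5.45 shift [-377.3   56.6   22.4] turn [ 0.003  0.    -0.308] F [ 0.5  0.2 -1.7] op 0.212 grip 58.8
```

carry_out(
  deltas="-25 4 5 0 0 -0.02 1;-70 10 10 0 0 -0.06 1;-120 18 15 0 0 -0.11 1;-175 26 20 0 0 -0.16 1;-230 35 22 0 0 -0.21 1;-285 43 22 0 0 -0.26 1;-330 50 22 0 0 -0.29 1;-360 54 22 0 0 -0.308 1;-377 56.6 22 -0.003 0 -0.308 1;-377 56.6 22 -0.003 0 -0.308 1;-377 56.6 22 -0.003 0 -0.308 1",
)

```text
time_s: 6.82
eef_pos: [0.4756, -0.3101, 0.1087]
eef_rot: [0.0, 0.648, 0.762, 0.001]
wrist_force: [0.0, 0.5, -1.9]
opening: 0.211
grasp_force: 58.7
```

```bash
python3 - <<'E'
from h import *
yaw=TR[2]+np.pi/2
go(*pt(TR,-30,-65),.0393,yaw)
for n in CM:
    im=vision.camera(n);np.save(n+"2.npy",im)
    c=im[170:330,140:330] if n=="scene" else im[150:300,260:410]
    cv2.imwrite(f"pics/l_{n}.png",cv2.resize(c,(400,400),interpolation=cv2.INTER_CUBIC))
cv2.imwrite("pics/ab.png",np.hstack([cv2.imread(f"pics/l_{n}.png") for n in CM]))
for l in(-107.5,107.5): print([proj(np.r_[pt(TR,-30,l),z/1000]).round(1).tolist() for z in (126,)],[proj(np.r_[pt(TR,-30,l),z/1000],"scene").round(1).tolist() for z in (126,)])
E
```

```text
6.83 shift [-2.5  0.2 69.4] turn [ 0.002 -0.001  0.001] F [ 0.   0.5 -1.9] op 0.211 grip 58.7
[[[388.3, 227.1]]] [[[208.8, 269.9]]]
[[[306.1, 239.6]]] [[[250.1, 203.9]]]
```

View pics/ab.png

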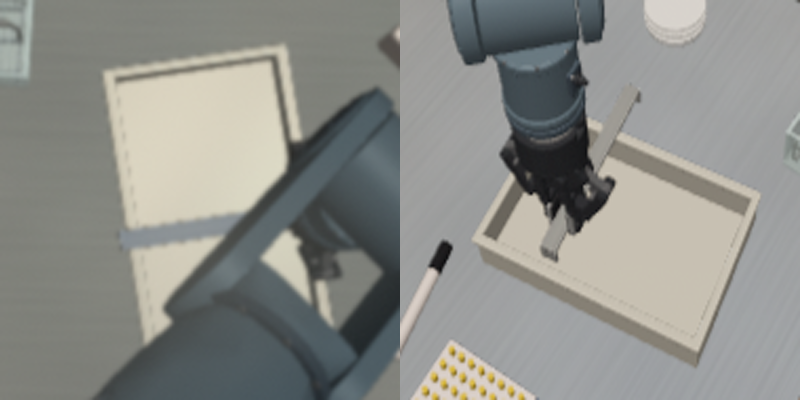

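carry_out(
  deltas="-2.5 0 15 0 0 0 1;-2.5 0 35 0 0 0 1;-2.5 0 50 0 0 0 1;-2.5 0 58 0 0 0 1;-2.5 0 62 0 0 0 1;-2.5 0 62 0 0 0 1;-2.5 0 65 0 0 0 1;-2.5 0 67 0 0 0 1;-2.5 0 68 0 0 0 1;-2.5 0 68 0 0 0 1",
)

```text
time_s: 8.18
eef_pos: [0.4763, -0.3141, 0.0413]
eef_rot: [0.001, 0.648, 0.761, 0.001]
wrist_force: [0.2, -0.0, -2.3]
opening: 0.213
grasp_force: 58.7
```

```bash
python3 - <<'E'
from h import *
yaw=TR[2]+np.pi/2
print(sensors.get_obs()["torque"])
go(*pt(TR,-30,-65),.0393,yaw)
for n in CM:
    im=vision.camera(n);np.save(n+"3.npy",im)
    c=im[190:300,160:280] if n=="scene" else im[200:280,295:375]
    cv2.imwrite(f"pics/l_{n}.png",cv2.resize(c,(400,400),interpolation=cv2.INTER_CUBIC))
cv2.imwrite("pics/dn.png",np.hstack([cv2.imread(f"pics/l_{n}.png") for n in CM]))
for l in(-107.5,107.5): print([proj(np.r_[pt(TR,-30,l),z/1000]).round(1).tolist() for z in (57,)],[proj(np.r_[pt(TR,-30,l),z/1000],"scene").round(1).tolist() for z in (57,)])
E
```

```text
[-0.0446736   0.00846763 -0.01162674]
8.18 shift [1.7 0.3 2. ] turn [0.003 0.    0.001] F [ 0.2 -0.  -2.3] op 0.213 grip 58.7
[[[381.9, 228.6]]] [[[212.4, 284.5]]]
[[[304.6, 240.3]]] [[[251.5, 219.9]]]
```

View pics/dn.png

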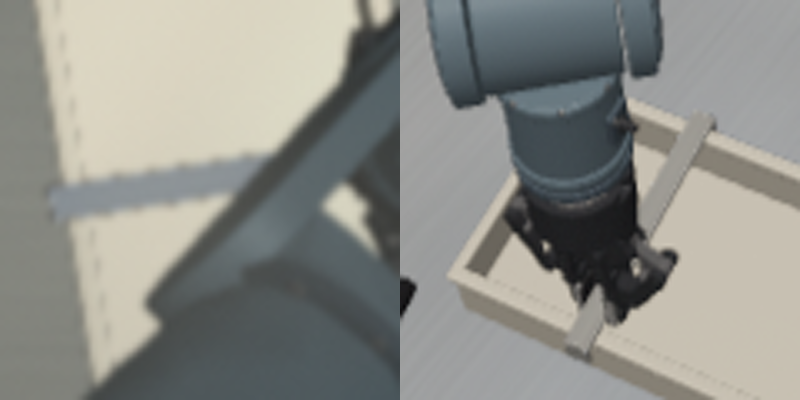

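The bar sits over both rims with its ends outside them: the back end at top crop (48,203) and the front end at scene crop (577,350). Both match the predicted pixels. I lower it the last 2 mm and release.

carry_out(
  deltas="0 0 1 0 0 0 1;0 0 2 0 0 0 1;0 0 2.3 0 0 0 1;0 0 2.3 0 0 0 0.58;0 0 2.3 0 0 0 0.58;0 0 2.3 0 0 0 0.58;0 0 2.3 0 0 0 0.58;0 0 -5 0 0 0 0.58;0 0 -20 0 0 0 0.58;0 0 -50 0 0 0 0.58;0 0 -90 0 0 0 0.58;0 0 -110 0 0 0 0.58",
)

```text
time_s: 9.78
eef_pos: [0.4771, -0.3152, 0.1552]
eef_rot: [0.004, 0.648, 0.761, 0.001]
wrist_force: [-0.1, -0.4, -0.6]
opening: 0.417
grasp_force: 0.0
```

```bash
python3 - <<'E'
from h import *
go(*pt(B2,-69),.13,B2[2])
E
```

```text
9.78 shift [568.5  58.4  23. ] turn [0.007 0.003 0.355] F [-0.1 -0.4 -0.6] op 0.417 grip 0.0
```

carry_out(
  deltas="40 4 0 0 0 0.02 0.58;100 10 0 0 0 0.06 0.58;160 16 0 0 0 0.1 0.58;220 22 0 0 0 0.15 0.58;280 29 0 0 0 0.2 0.58;340 35 0 0 0 0.25 0.58;400 41 0 0 0 0.3 0.58;460 47 5 0 0 0.355 0.58;520 53 10 0.007 0.003 0.355 0.58;555 57 20 0.007 0.003 0.355 0.58;568 58 23 0.007 0.003 0.355 0.58;568 58 23 0.007 0.003 0.355 0.58",
)

```text
time_s: 11.28
eef_pos: [0.4428, 0.256, 0.1287]
eef_rot: [-0.002, 0.772, 0.635, -0.0]
wrist_force: [-0.3, 0.1, -0.6]
opening: 0.42
grasp_force: 0.0
```

```bash
python3 - <<'E'
from h import *
go(*pt(B2,-69),.0065,B2[2])
im=vision.camera("scene");np.save("s4.npy",im)
E
```

```text
11.28 shift [ -0.7   2.1 122.2] turn [-0.004 -0.002  0.001] F [-0.3  0.1 -0.6] op 0.42 grip 0.0
```

carry_out(
  deltas="-1 2 30 -0.004 -0.002 0 0.58;-1 2 65 -0.004 -0.002 0 0.58;-1 2 95 -0.004 -0.002 0 0.58;-1 2 112 -0.004 -0.002 0 0.58;-1 2 119 -0.004 -0.002 0 0.58;-1 2 122 -0.004 -0.002 0 0.58;-1 2 122 -0.004 -0.002 0 0.58;-1 2 122 -0.004 -0.002 0 1;-1 2 122 -0.004 -0.002 0 1;-1 2 122 -0.004 -0.002 0 1;-1 2 122 -0.004 -0.002 0 1",
)

```text
time_s: 12.7
eef_pos: [0.4447, 0.2551, 0.0071]
eef_rot: [0.0, 0.773, 0.635, 0.001]
wrist_force: [-0.6, -0.8, 6.2]
opening: 0.213
grasp_force: 58.6
```

carry_out(
  deltas="0 0 -6 0 0 0 1;0 0 -14 0 0 0 1;0 0 -24 0 0 0 1;0 0 -34 0 0 0 1;0 0 -44 0 0 0 1;0 0 -52 0 0 0 1;0 0 -52 0 0 0 1",
)

```text
time_s: 13.58
eef_pos: [0.4447, 0.255, 0.059]
eef_rot: [0.0, 0.773, 0.635, 0.001]
wrist_force: [-0.5, -0.7, -1.7]
opening: 0.211
grasp_force: 58.7
```

```bash
python3 - <<'E'
from h import *
print(sensors.get_obs()["torque"])
go(*pt(B2,-69),.0065,B2[2])
E
```

```text
[-0.1167892   0.09854055 -0.00185789]
13.57 shift [ 0.  -0.5 52.5] turn [ 0.001 -0.001  0.   ] F [-0.5 -0.7 -1.7] op 0.211 grip 58.7
```

carry_out(
  deltas="-8 0 -2 0 0 0 1;-22 0 -2 0 0 0 1;-42 0 -2 0 0 0 1;-67 0 -2 0 0 0 1;-92 0 -2 0 0 0 1;-117 0 -2 0 0 0 1;-137 0 -2 0 0 0 1;-152 0 -6 0 0 0 1;-162 -6 -30 0 0 0 1;-172 -14 -60 0 0 0 1;-180 -20 -80 0 0 0 1;-180 -20 -80 0 0 0 1",
)

```text
time_s: 15.08
eef_pos: [0.3906, 0.0815, 0.1395]
eef_rot: [0.001, 0.773, 0.635, 0.001]
wrist_force: [-0.1, -0.9, -1.9]
opening: 0.21
grasp_force: 58.8
```

```bash
python3 - <<'E'
from h import *
yaw=TR[2]+np.pi/2
go(*pt(TR,30,-69),.11,yaw)
E
```

```text
15.07 shift [-352.6  218.3   30. ] turn [ 0.003 -0.    -0.355] F [-0.1 -0.9 -1.9] op 0.21 grip 58.8
```

carry_out(
  deltas="-25 15 0 0 0 -0.02 1;-65 40 0 0 0 -0.06 1;-110 68 5 0 0 -0.11 1;-160 99 10 0 0 -0.17 1;-210 130 15 0 0 -0.23 1;-260 161 20 0 0 -0.28 1;-305 189 25 0 0 -0.32 1;-335 207 28 0.003 0 -0.345 1;-350 216 29 0.003 0 -0.355 1;-352.6 218.3 29 0.003 0 -0.355 1;-352.6 218.3 29 0.003 0 -0.355 1;-352.6 218.3 29 0.003 0 -0.355 1",
)

```text
time_s: 16.58
eef_pos: [0.5354, -0.3047, 0.109]
eef_rot: [-0.002, 0.648, 0.762, -0.001]
wrist_force: [0.5, 0.4, -0.9]
opening: 0.213
grasp_force: 58.8
```

```bash
python3 - <<'E'
from h import *
yaw=TR[2]+np.pi/2
go(*pt(TR,30,-69),.0415,yaw)
E
```

```text
16.57 shift [-2.3  0.7 67.5] turn [-0.003 -0.001  0.002] F [ 0.5  0.4 -0.9] op 0.213 grip 58.8
```

carry_out(
  deltas="-0.6 0.3 15 0 0 0 1;-0.6 0.3 35 0 0 0 1;-0.6 0.3 50 0 0 0 1;-0.6 0.3 58 0 0 0 1;-0.6 0.3 62 0 0 0 1;-0.6 0.3 62 0 0 0 1;-0.6 0.3 65 0 0 0 1;-0.6 0.3 67 0 0 0 1;-0.6 0.3 67 0 0 0 1",
)

```text
time_s: 17.7
eef_pos: [0.5356, -0.3066, 0.042]
eef_rot: [-0.001, 0.648, 0.761, -0.001]
wrist_force: [0.4, -0.3, -1.3]
opening: 0.214
grasp_force: 58.8
```

```bash
python3 - <<'E'
from h import *
yaw=TR[2]+np.pi/2
go(*pt(TR,30,-69),.0393,yaw)
for n in CM:
    im=vision.camera(n);np.save(n+"5.npy",im)
    c=im[180:300,160:280] if n=="scene" else im[190:270,290:370]
    cv2.imwrite(f"pics/l_{n}.png",cv2.resize(c,(400,400),interpolation=cv2.INTER_CUBIC))
cv2.imwrite("pics/dn2.png",np.hstack([cv2.imread(f"pics/l_{n}.png") for n in CM]))
for y in(-30,30):
  for l in(-107.5,107.5):
    P=np.r_[pt(TR,y,l),.056]
    print(y,l,((proj(P)[0]-[290,190])*5).round(),((proj(P,"scene")[0]-[160,180])*3.333+[400,0]).round())
E
```

```text
17.7 shift [-0.4  0.5  2.6] turn [-0.003 -0.001  0.   ] F [ 0.4 -0.3 -1.3] op 0.214 grip 58.8
-30 -107.5 [459. 193.] [575. 349.]
-30 107.5 [ 73. 252.] [705. 134.]
30 -107.5 [441.  86.] [648. 379.]
30 107.5 [ 56. 144.] [772. 158.]
```

View pics/dn2.png

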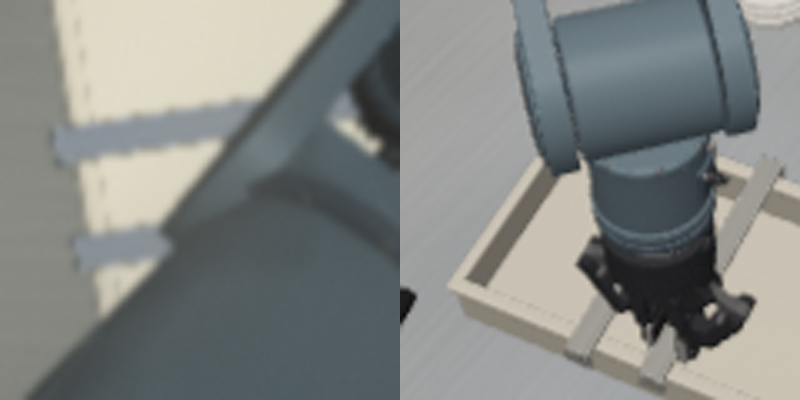

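The first bar lies across the rims, and the second is just above them and parallel. Its ends are at top crop (55,146) and scene crop (652,380), within 4 crop pixels of the prediction. I lower it and release.

carry_out(
  deltas="0 0 1 0 0 0 1;0 0 2 0 0 0 1;0 0 2.6 0 0 0 1;0 0 2.6 0 0 0 1;0 0 2.6 0 0 0 0.58;0 0 2.6 0 0 0 0.58;0 0 2.6 0 0 0 0.58;0 0 2.6 0 0 0 0.58;0 0 -5 0 0 0 0.58;0 0 -20 0 0 0 0.58;0 0 -50 0 0 0 0.58;0 0 -110 0 0 0 0.58",
)

```text
time_s: 19.3
eef_pos: [0.5346, -0.3055, 0.1516]
eef_rot: [-0.004, 0.648, 0.761, -0.001]
wrist_force: [0.9, 0.1, 0.1]
opening: 0.418
grasp_force: 0.0
```

```bash
python3 - <<'E'
from h import *
# handle ends estimated: tool x along handle: yaw candidates
for y in(RK[2],RK[2]+np.pi): go(RK[0],RK[1],.16,y)
print(sensors.get_obs()["q"].round(2))
E
```

```text
19.3 shift [291.5 182.   -8.3] turn [ 0.006 -0.01  -2.943] F [0.9 0.1 0.1] op 0.418 grip 0.0
19.3 shift [291.5 182.   -8.3] turn [-0.007 -0.004  0.198] F [0.9 0.1 0.1] op 0.418 grip 0.0
[-0.71  0.35  1.56 -0.    1.23 -0.87]
```

carry_out(
  deltas="20 12 -15 0 0 0.02 0.58;60 38 -15 0 0 0.06 0.58;105 66 -15 0 0 0.1 0.58;150 94 -15 0 0 0.14 0.58;200 125 -15 0 0 0.17 0.58;245 153 -15 -0.007 -0.004 0.198 0.58;275 172 -15 -0.007 -0.004 0.198 0.58;291.5 182 -12 -0.007 -0.004 0.198 0.58;291.5 182 -10 -0.007 -0.004 0.198 0.58;291.5 182 -8.3 -0.007 -0.004 0.198 0.58;291.5 182 -8.3 -0.007 -0.004 0.198 0.58",
)

```text
time_s: 20.68
eef_pos: [0.6689, 0.0085, 0.1597]
eef_rot: [0.002, 0.721, 0.693, 0.0]
wrist_force: [0.5, -0.0, 0.4]
opening: 0.423
grasp_force: 0.0
```

```bash
python3 - <<'E'
from h import *
r=least_squares(lambda P:np.r_[proj(np.r_[P,.0945])[0]-[249.5,158.3],proj(np.r_[P,.0945],"scene")[0]-[351.3,209.5]],[.668,.011])
print(r.x,r.fun)
go(RK[0],RK[1],.0755,RK[2]+np.pi)
for n in CM:
    im=vision.camera(n);np.save(n+"6.npy",im)
a=np.load("scene6.npy");b=np.load("top6.npy")
v=np.hstack([cv2.resize(a[175:275,300:400],(400,400),interpolation=cv2.INTER_CUBIC),cv2.resize(b[160:295,270:405],(400,400),interpolation=cv2.INTER_CUBIC)]);cv2.imwrite("pics/rk.png",v)
E
```

```text
[0.66827081 0.0092772 ] [ 0.03510385 -0.4845323  -0.37982728 -0.30986914]
20.68 shift [ 2.9 -1.3 84.2] turn [ 0.003  0.003 -0.001] F [ 0.5 -0.   0.4] op 0.423 grip 0.0
```

View pics/rk.png

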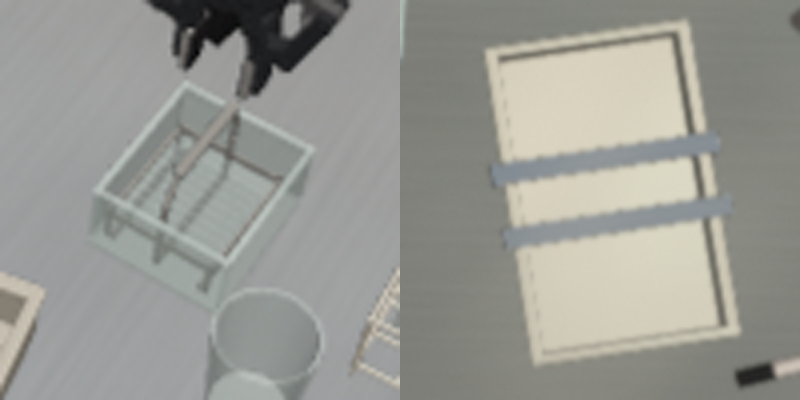

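Both bars lie parallel across the tray, with their ends outside the rims at right crop (497,175)–(717,143) and (508,240)–(730,205). The handle is between the fingers, at left crop (182,172)–(240,100). I descend and grip it.

carry_out(
  deltas="1 -0.8 20 0.003 0.003 0 0.58;1 -0.8 45 0.003 0.003 0 0.58;1 -0.8 65 0.003 0.003 0 0.58;1 -0.8 78 0.003 0.003 0 0.58;1 -0.8 83 0.003 0.003 0 0.58;1 -0.8 84 0.003 0.003 0 0.58;1 -0.8 84 0.003 0.003 0 0.58;1 -0.8 84 0.003 0.003 0 1;1 -0.8 84 0.003 0.003 0 1;1 -0.8 84 0.003 0.003 0 1;1 -0.8 84 0.003 0.003 0 1;1 -0.8 84 0.003 0.003 0 1",
)

```text
time_s: 22.28
eef_pos: [0.6694, 0.0108, 0.0767]
eef_rot: [0.001, 0.72, 0.694, 0.001]
wrist_force: [-0.4, 0.6, 5.0]
opening: 0.08
grasp_force: 58.6
```

carry_out(
  deltas="0 0 -3 0 0 0 1;0 0 -9 0 0 0 1;0 0 -18 0 0 0 1;0 0 -30 0 0 0 1;0 0 -45 0 0 0 1;0 0 -62 0 0 0 1;0 0 -78 0 0 0 1;0 0 -90 0 0 0 1;0 0 -95 0 0 0 1;0 0 -95 0 0 0 1",
)

```text
time_s: 23.52
eef_pos: [0.6688, 0.0109, 0.1711]
eef_rot: [0.0, 0.72, 0.694, 0.0]
wrist_force: [-0.1, -0.2, -1.3]
opening: 0.079
grasp_force: 58.4
```

```bash
python3 - <<'E'
from h import *
print(sensors.get_obs()["torque"])
go(*TR[:2],.17,TR[2])
E
```

```text
[0.02650735 0.03273492 0.00857457]
23.52 shift [-260.8 -163.4    0.9] turn [ 1.000e-03 -1.000e-03  1.373e+00] F [-0.1 -0.2 -1.3] op 0.079 grip 58.4
```

```bash
python3 - <<'E'
from h import *
F=[]
for i in range(8):
    im=vision.camera("scene"); F.append(sensors.get_obs()["wrist_force"])
np.save("scene7.npy",im);print(np.mean(F,0))
a=np.load("scene0.npy").astype(int);d=np.abs(im.astype(int)-a).max(2)
# lifted rack: base z=.004+.095; slides box corners
box=np.array([[sx*.048,sy*.042,z] for sx in(-1,1) for sy in(-1,1) for z in(.099,.131)])
q=proj(world(.669,.0108,RK[2],box),"scene");print("pred box",q.min(0).round(),q.max(0).round())
q=proj(world(.669,.0108,RK[2],box-[0,0,.095]),"scene");print("unlifted box",q.min(0).round(),q.max(0).round())
for r in range(165,255,5): print(r,''.join('#' if d[r:r+5,c:c+3].mean()>15 else '.' for c in range(290,410,3)))
E
```

```text
[ 0.06100166  0.09582475 -2.44922965]
pred box [329. 182.] [376. 227.]
unlifted box [326. 204.] [370. 248.]
165 .................#.##.....####..........
170 ..................#......#######........
175 ......................##########........
180 ...................############.........
185 ...................########.............
190 ..................########..............
195 ................########..###...........
200 ...............###....####.#............
205 .............###..#...#..##.............
210 .............##..##.###.................
215 ...............######.##.#..............
220 ..............#############.............
225 ............##############..............
230 ............############................
235 ................#######.................
240 ...................###..................
245 ....................#...................
250 ........................................
```

carry_out(
  deltas="-8 -5 -4 0 0 0.05 1;-28 -17 -8 0 0 0.15 1;-55 -34 -8 0 0 0.28 1;-85 -53 -8 0 0 0.43 1;-115 -72 -8 0 0 0.58 1;-145 -91 -8 0 0 0.73 1;-175 -110 -8 0 0 0.88 1;-203 -127 -8 0 0 1.03 1;-228 -143 -6 0 0 1.17 1;-247 -155 -3 0 0 1.28 1;-257 -161 0 0 0 1.35 1;-261 -163.4 0 0 0 1.373 1",
)

```text
time_s: 25.42
eef_pos: [0.4948, -0.2446, 0.171]
eef_rot: [0.0, 0.997, 0.078, 0.0]
wrist_force: [-0.3, 0.3, -2.2]
opening: 0.081
grasp_force: 58.4
```

carry_out(
  deltas="0 0 0 0 0 0 1;0 0 0 0 0 0 1",
)

```text
time_s: 25.68
eef_pos: [0.4958, -0.2434, 0.171]
eef_rot: [0.0, 0.997, 0.08, 0.001]
wrist_force: [0.4, 0.1, -1.4]
opening: 0.083
grasp_force: 58.4
```

```bash
python3 - <<'E'
from h import *
go(*TR[:2],.0727+.055,TR[2])
# measure actual bar centre offset in tray from top6
b=np.load("top6.npy").astype(int)
for l in(-60,0,60):
    xs=np.arange(-60,61,1.)
    q=proj(np.array([np.r_[pt(TR,x,l),.055] for x in xs])).round().astype(int)
    blue=np.array([b[v,u,0]-b[v,u,2] for u,v in q]);m=blue>0
    print(l,xs[m&(xs<0)].mean().round(1),xs[m&(xs>0)].mean().round(1),m.sum())
E
```

```text
25.68 shift [-0.3  0.  43.3] turn [ 0.    -0.001  0.001] F [ 0.4  0.1 -1.4] op 0.083 grip 58.4
-60 -29.5 31.0 31
0 -30.0 29.5 31
60 -30.5 30.5 28
```

carry_out(
  deltas="0 0 6 0 0 0 1;0 0 15 0 0 0 1;0 0 25 0 0 0 1;0 0 33 0 0 0 1;0 0 38 0 0 0 1;0 0 40 0 0 0 1;0 0 41 0 0 0 1;0 0 41.5 0 0 0 1;0 0 42 0 0 0 1;0 0 42.3 0 0 0 1;0 0 42.3 0 0 0 1",
)

```text
time_s: 27.05
eef_pos: [0.4956, -0.2437, 0.1285]
eef_rot: [0.0, 0.997, 0.08, 0.001]
wrist_force: [0.2, 0.5, -2.3]
opening: 0.081
grasp_force: 58.5
```

carry_out(
  deltas="0 0 0.5 0 0 0 1;0 0 1 0 0 0 1;0 0 1 0 0 0 1",
)

```text
time_s: 27.42
eef_pos: [0.4958, -0.244, 0.1278]
eef_rot: [0.0, 0.997, 0.08, 0.001]
wrist_force: [-0.8, -1.0, -0.0]
opening: 0.081
grasp_force: 58.7
```

carry_out(
  deltas="0 0 0.4 0 0 0 1;0 0 0.4 0 0 0 1;0 0 0.4 0 0 0 1",
)

```text
time_s: 27.8
eef_pos: [0.4958, -0.2441, 0.1277]
eef_rot: [0.0, 0.997, 0.08, 0.001]
wrist_force: [-2.2, 0.1, 6.3]
opening: 0.079
grasp_force: 59.3
```

Contact: the wrist force reads +6 N, so the rack is resting on the bars. I open and withdraw.

carry_out(
  deltas="0 0 0 0 0 0 0.8;0 0 0 0 0 0 0.6;0 0 0 0 0 0 0.58;0 0 0 0 0 0 0.58;0 0 0 0 0 0 0.58;0 0 -5 0 0 0 0.58;0 0 -15 0 0 0 0.58;0 0 -35 0 0 0 0.58;0 0 -70 0 0 0 0.58;0 0 -110 0 0 0 0.58;0 0 -140 0 0 0 0.58;0 0 -140 0 0 0 0.58",
)

```text
time_s: 29.3
eef_pos: [0.4969, -0.2448, 0.2709]
eef_rot: [0.002, 0.997, 0.08, 0.003]
wrist_force: [0.3, -0.2, 0.0]
opening: 0.415
grasp_force: 0.0
```

carry_out(
  deltas="0 60 -40 0 0 0 0.58;-20 120 -40 0 0 0 0.58;-40 180 -40 0 0 0 0.58;-40 180 -40 0 0 0 0.58",
)

```text
time_s: 29.8
eef_pos: [0.4826, -0.4311, 0.305]
eef_rot: [-0.001, 0.997, 0.078, -0.0]
wrist_force: [0.2, 1.2, 0.2]
opening: 0.418
grasp_force: 0.0
```

```bash
python3 - <<'E'
from h import *
print(sensors.get_obs()["eef_pos"])
for n in CM: np.save(n+"8.npy",vision.camera(n))
b=np.load("top8.npy").astype(int)
for l in(-100,-75,-60,60,75,100):
    xs=np.arange(-60,61,1.)
    q=proj(np.array([np.r_[pt(TR,x,l),.055] for x in xs])).round().astype(int)
    m=np.array([b[v,u,0]-b[v,u,2] for u,v in q])>0
    print(l,xs[m&(xs<0)].mean().round(1),xs[m&(xs>0)].mean().round(1),m.sum())
d=np.abs(b-np.load("top6.npy").astype(int)).max(2)
box=np.array([[sx*.048,sy*.042,z] for sx in(-1,1) for sy in(-1,1) for z in(.055,.087)])
q=proj(world(*TR,box));print("pred box",q.min(0).round(),q.max(0).round())
h=proj(world(*TR,[[-.034,0,.1455],[.034,0,.1455]]));print("handle",h.round(1))
for r in range(168,285,4): print(r,''.join('#' if d[r:r+4,c:c+3].mean()>20 else '.' for c in range(290,400,3)))
# other changes since start
d0=np.abs(b-np.load("top0.npy").astype(int)).max(2)>40
n,_,st,_=cv2.connectedComponentsWithStats(d0.astype(np.uint8));print([s.tolist() for s in st[1:] if s[4]>25])
E
```

```text
[ 0.48264464 -0.43112607  0.30499502]
-100 -30.0 30.0 42
-75 -30.0 31.0 34
-60 -29.5 31.0 31
60 -29.0 30.5 31
75 -30.0 30.5 31
100 -30.0 29.5 41
pred box [324. 203.] [362. 243.]
handle [[348.7 234.5]
 [344.4 208.2]]
168 .....................................
172 .....................................
176 .....................................
180 .....................................
184 .....................................
188 .....................................
192 .....................................
196 .....................................
200 .....................................
204 ...............#######...............
208 ...........##...#.#..................
212 ..................#..##..............
216 ................####.##..............
220 ............##..####.##..............
224 ............##...###.###.............
228 .............#...###.................
232 .............#.....#.................
236 ..................##..##.............
240 .............##...##.................
244 .....................................
248 .....................................
25
[... 196 characters left out ...]
.......####
272 ...............................######
276 .............................########
280 ...........................##########
284 ..........................###########
[[232, 155, 37, 12, 158], [472, 157, 56, 49, 726], [470, 156, 90, 136, 5343], [305, 204, 66, 39, 1015], [273, 210, 188, 169, 7195], [453, 211, 18, 26, 258], [141, 214, 42, 14, 332], [137, 233, 40, 15, 314], [554, 241, 6, 17, 81], [454, 252, 12, 15, 81], [533, 268, 9, 7, 36], [450, 292, 11, 36, 239], [463, 292, 42, 15, 310], [422, 300, 9, 7, 26], [466, 308, 25, 13, 202], [359, 316, 91, 104, 1426], [103, 320, 129, 100, 4196], [0, 362, 23, 26, 397], [273, 374, 9, 9, 62], [253, 390, 36, 30, 629], [206, 412, 13, 8, 47]]
```

carry_out(
  deltas="-20 -60 -40 0 0 0 0.58;-40 -120 -60 0 0 0 0.58;-60 -180 -60 0 0 0 0.58;-80 -240 -60 0 0 0 0.58;-100 -300 -60 0 0 0 0.58;-110 -360 -60 0 0 0 0.58;-120 -420 -60 0 0 0 0.58;-130 -480 -60 0 0 0 0.58;-130 -540 -60 0 0 0 0.58;-130 -600 -60 0 0 0 0.58;-130 -600 -60 0 0 0 0.58",
)

```text
time_s: 31.28
eef_pos: [0.2575, 0.1484, 0.3664]
eef_rot: [-0.001, 0.996, 0.087, 0.001]
wrist_force: [0.7, -1.4, -0.5]
opening: 0.42
grasp_force: 0.0
```

```bash
python3 - <<'E'
from h import *
print(sensors.get_obs()["eef_pos"])
for n in CM:
    b=vision.camera(n).astype(int)
    d0=np.abs(b-np.load(n+"0.npy").astype(int)).max(2)>35
    k,_,st,_=cv2.connectedComponentsWithStats(d0.astype(np.uint8));print(n,[s.tolist() for s in st[1:] if s[4]>20])
E
```

```text
[0.25752556 0.14839886 0.36640257]
top [[232, 155, 37, 12, 139], [305, 203, 69, 41, 1233], [141, 214, 42, 14, 338], [372, 226, 6, 7, 28], [137, 233, 40, 15, 324], [30, 323, 161, 97, 10641], [0, 362, 23, 26, 394], [279, 411, 8, 7, 28]]
scene [[91, 0, 57, 53, 1637], [149, 0, 70, 66, 2422], [232, 0, 32, 52, 1115], [280, 0, 38, 24, 407], [103, 54, 29, 45, 696], [171, 67, 7, 19, 70], [312, 127, 34, 25, 230], [327, 133, 31, 27, 233], [333, 207, 21, 24, 117], [344, 210, 15, 23, 55], [356, 222, 13, 17, 24], [212, 229, 56, 64, 1542]]
```

Only the bars, the rack and the arm have changed since the start. The forceps and bystanders are where they were.

```bash
python3 -c "
from bench import ctrl
print(ctrl.hand_in())"
```

```text
the job is handed in; nothing more can be done
None
```

Job handed in at about 31 s: both bars lie parallel across the tray rims, about 60 mm apart with their ends outside, and the slide rack stands upright across them. The forceps are still in the bin, and the before/after images show nothing else moved.

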